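# Stack the empty bin on the cork bin at the bottling bench

### The job

Pick up the empty white bin, turn it half round and set it on the bin of corks, so that its red end is over the white end of the cork bin and it rides up on the pillars, level and interlocked, instead of nesting down onto the corks. Lower it into place rather than dropping it, leave the cork bin standing about where it is, do not disturb the bin of black bottle caps, and let go.

Things in the scene. Friction and masses are not known exactly. Their poses are not given: they have to be found in the camera images.
- empty_bin_center (a point): Centre of the empty white bin, half-way up: 40 mm above its underside. x to its red end, y across, z up. 150 long (x) x 66 wide x 80 mm high, 0.2 kg, balanced at its middle. Its upper half is an upright skirt, 66 mm across outside, walls 2.5 mm: grip it across the width at mid-length. Lower half: a tub and feet, 132 x 48 mm. +x end wall, lip and inner pillar are red; the other end is white.
- empty_bin_red_end (a point): Middle of the top edge of the empty bin's red lip (which juts 10 mm past the end wall): 80 mm along the bin's x from its centre and 80 mm above its underside.
- cork_bin: Bin of tan corks, same moulding, 0.5 kg, loose. Origin: centre of its underside; x to its red end. Inside the rim (61 x 144 mm) pillars end 68 mm above the underside: one mid red end, two at the white end's corners. A bin put in red over red nests; turned 180 degrees its feet land on the pillars, underside 68 mm above this one's, 12 mm inside the rim, 6 mm play each way.
- cap_bin: The bin of black bottle caps, same moulding, 0.55 kg: a bystander that must stay where it is. Origin at the centre of its underside, x to its red end.
Mind the look-alikes: they are no part of the job. What is shaped like the cork_bin but orange or turquoise is not meant.

How it is judged:
At the end, for the whole second after the job is handed in: Empty bin rests released on the cork bin's pillars, red end over white end: centres within 16 mm, underside 63 to 73 mm above the cork bin's, long axes within 11 degrees, level within 5 degrees; cork bin upright on the table within 50 mm of its start (horizontal distance between empty_bin_center and cork_bin below 0.016 m and z of empty_bin_center in the frame of cork_bin between 0.103 and 0.113 m and x of empty_bin_red_end in the frame of cork_bin below -0.05 m and angle between the x axis of empty_bin_center and the x axis of cork_bin, either way round below 0.2 rad and angle between empty_bin_center's own z axis and vertical below 0.09 rad and angle between cork_bin's own z axis and vertical below 0.06 rad and height (world z) of cork_bin below 0.006 m and distance of cork_bin from where it was at the start of the episode below 0.05 m and linear speed of empty_bin below 0.02 m/s and contact force between the fingers and empty_bin below 0.1 N); the robot touches nothing.
It fails at once if the bin of black caps was moved more than 30 mm (distance of cap_bin from where it was at the start of the episode above 0.03 m).
It fails at once if the empty bin was dropped (falling free faster than 0.7 m/s) (linear speed of empty_bin above 0.7 m/s and contact force between anything else and empty_bin below 0.1 N).
It also fails if it takes over 38 s, if anything falls off the work surface, if the arm or the gripper's body presses on something with over 40 N, if the wrist force passes 120 N, or if a joint passes its speed limit or range.

### The arm

A 6-joint arm with a two-finger parallel gripper is mounted at the origin on the work surface. World frame = base frame: x ahead of the robot, y to its left, z up, the work surface at z = 0. Lengths are in m, angles in rad, forces in N, time in s.
With the tool pointing down it reaches from about 0.4 to 0.825 m from the base axis. Payload 7 kg.
Tool frame: the origin (TCP) lies on the centre line of the jaws, within the pads' length; the fingertips stand tip_reach ahead of it and the grasp point (between the pads) is the TCP (tip_reach is the distance from the TCP to the fingertips, in m); z points along the fingers, y is the line along which they close (so a half turn about z gives the same grasp; the last joint's range is limited). The gripper opens to 88 mm and grips with 3 to 60 N. Pads are 19 mm wide; open, the fingers measure 130 mm over their backs; the gripper's body (78 mm by 193 mm) begins 47 mm behind the grasp point.
Start: joints at [1.595, 0.359, 0.012, 0, -1.224, -0.288], TCP at [0.176, 0.652, 0.246] pointing down, gripper open.
Joint ranges: [-3.07, 3.07], [-1.43, 2.12], [-1.02, 1.25], [-3.03, 1.67], [-3.05, -0], [-3.03, 3.03]. Speed limits (rad/s): [2.39, 2.39, 3.01, 3.14, 3.14, 3.14].

### API

Orientations are given as [roll, pitch, yaw] about the fixed x, y, z axes, in that order (R = Rz(yaw) Ry(pitch) Rx(roll)).
In Python, from station import get_state, grab_frame, calibration, job_done, find_in, mark_of, tip_reach gives the robot as it stands.
- The arm moves only by the shell command python3 -m handwheel 'ROWS' [OPENING] [FORCE]. ROWS is JSON, a list of rows, each an object with "delta_pos": the shift along the world's x, y, z in units of 30 mm (1.0 is 30 mm), a list of three; "dr": the turn, a rotation vector about the world's x, y, z in degrees, a list of three. In form: [{"delta_pos": [tx, ty, tz], "dr": [rx, ry, rz]}, ...]. A call has 1 to 10 rows; each row shifts and turns the commanded pose from where the row before left it; what a row does not reach is not made up. A row lasts 1/10 s, in which the tool goes at most 50 mm and 8.59 degrees, less where a joint would pass 70% of its speed; a pose out of reach is approached as far as the arm can. A call is refused whole if a number of a shift passes 1 or a number of a turn 8.59, either way. A call with a gripper value outside its range is refused whole. OPENING is the closure, from -1 (fully open) to 1 (shut), set as the call begins (- or left out, the last holds). The fingers move at their own pace and stop on an object; FORCE is the grip in N (left out, the last holds). Time passes only in rows, so rows that do not move let the fingers close. It gives the time, the measured TCP pose, the force, the opening and the grip force at its end, in the units of the state.
- get_state(): the state, without advancing time (a new reading comes with each control period).
- grab_frame(name): name is "scene" or "top"; returns the picture (480x640x3 uint8, red, green, blue); there is no depth.
- calibration(name): a dict with "fx", "fy", "cx", "cy" (pixels), "extrinsics" (4x4, takes a point from world to camera coordinates). Camera axes: x right, y down, z forward; pixel columns grow to the right and rows downward; lengths in m; the calibration is good to about 2 mm. A picture is of the moment at which its call begins. calibration takes no time and is no camera call.
- job_done(): hands the job in; it is judged then, once.
Trained networks look in the newest picture that a camera, given by its name, has taken for a name from the list of things; names that differ only in an ending like _2 or _b are one class to them, and where a whole thing is asked for, a point or a joint stands for the part that bears it (a point fixed in the world has none). Each returns a list of dicts, best first, with "conf" (0 to 1); they miss things now and then, are a little off and sometimes report something else, mostly with a low value. They report only what shows in the picture. A call takes as long as a camera call. They do not tell look-alikes from the thing itself.
- find_in(camera, query): "location" ([column, row] in pixels, amid what is visible of it).
- mark_of(camera, query): "location" ([column, row] in pixels: a listed point, or the origin of a listed thing).
The state is a dict: "t": time; "q": joint angles; "qd": joint speeds; "joint_efforts": joint torques, N m; "eef_pos": TCP position; "ee_rot": TCP orientation; "force": force on the tool from outside, world axes, zero at the start; "moment": the same for the moment, N m; "width": finger opening in m; "gripper_force": force on a finger pad.
Only numpy, scipy, OpenCV 4.12 (cv2) and the standard library are available. Lean on these libraries where they do the work, as an engineer would, in place of code of your own. Each camera call takes 0.05 s, during which the arm holds its last target. There are 200 camera calls.

## Working session

There is one attempt and no reset: what is moved stays moved. The work goes in short steps, Python scripts to look and compute and a shell command to move; the robot and the scene stay as the last step left them, time stands still between calls to the robot, and variables do not carry over. Pictures are saved under pics/ and viewed, at most 10 in all, crops included, and the job is handed in when it is done.

```bash
mkdir -p pics
python3 - <<'E'
from station import *
import cv2
for c in ("top","scene"):
    cv2.imwrite(f"pics/{c}0.png",grab_frame(c)[:,:,::-1])
    k=calibration(c);print(c,k)
    for q in ("empty_bin_center","empty_bin_red_end","cork_bin","cap_bin"):
        print(q,[(m["location"],round(m["conf"],2)) for m in mark_of(c,q)])
print(get_state(),tip_reach)
E
```

```text
top {'fx': 454.4156751249272, 'fy': 454.4156751249272, 'cx': 316.07277189994767, 'cy': 242.97260155244513, 'extrinsics': array([[-0.00379692, -0.99980417, -0.01942161,  0.07831663],
       [-0.98688444,  0.00688082, -0.16128159,  0.49713243],
       [ 0.16138364,  0.01855451, -0.98671731,  0.95721501],
       [ 0.        ,  0.        ,  0.        ,  1.        ]])}
empty_bin_center [([337.1, 212.1], 0.55)]
empty_bin_red_end [([328.7, 176.1], 0.82)]
cork_bin [([142.5, 296.8], 0.87), ([216.8, 249.4], 0.68), ([240.1, 339.6], 0.6)]
cap_bin [([480.5, 243.1], 0.79), ([214.1, 251.2], 0.54)]
scene {'fx': 459.32274499681535, 'fy': 459.32274499681535, 'cx': 329.30923349124663, 'cy': 244.93921519035482, 'extrinsics': array([[-0.19999301,  0.97955037,  0.02199693,  0.030994  ],
       [ 0.53597022,  0.12816662, -0.83445146, -0.20350196],
       [-0.82020651, -0.15509476, -0.55064226,  1.42060788],
       [ 0.        ,  0.        ,  0.        ,  1.        ]])}
empty_bin_center [([300.4, 276.3], 0.61)]
empty_bin_red_end [([301.1, 285.7], 0.63)]
cork_bin [([510.8, 270.5], 0.96), ([411.5, 238.1], 0.93), ([443.7, 288.9], 0.66), ([299.0, 280.1], 0.52)]
cap_bin [([169.7, 254.6], 0.81)]
{'t': 0.5, 'q': array([ 1.59509390e+00,  3.58616296e-01,  1.18510216e-02, -3.00217006e-05,
       -1.22412382e+00, -2.88114034e-01]), 'qd': array([-0.00096384, -0.00157483, -0.00114456, -0.00025784,  0.00200091,
       -0.00113999]), 'joint_efforts': array([ 1.63820041e-04, -5.81798995e+01,  2.93068349e+01,  6.99709743e+00,
        1.18534412e-02, -3.85148485e-05]), 'eef_pos': array([0.17601138, 0.65158732, 0.24552393]), 'ee_rot': array([ 3.14149568e+00,  7.10377398e-07, -2.63826665e-01]), 'force': array([-1.14620678, -0.19113272, -0.10763698]), 'moment': array([0.02731093, 0.00211872, 0.0230181 ]), 'gripper_force': 0.0, 'width': 0.08750390295418296} 0.019
```

View pics/top0.png

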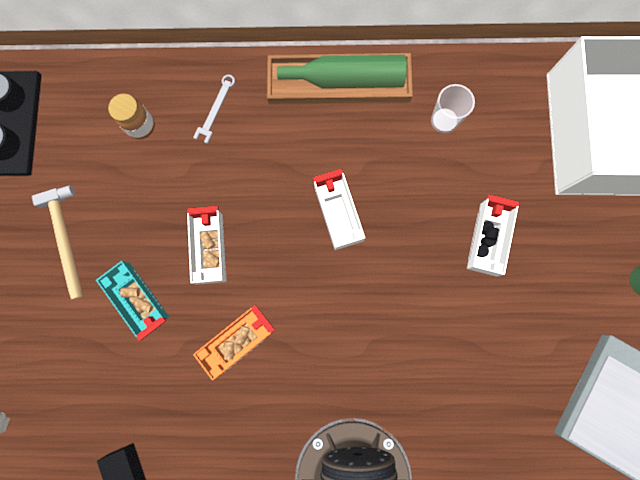

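View pics/scene0.png

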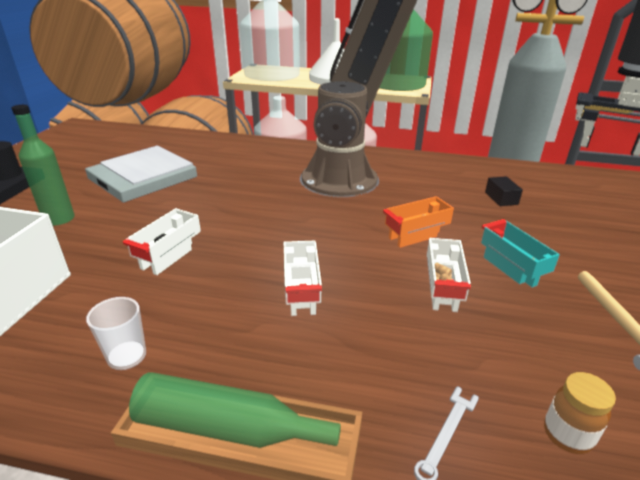

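The top view shows the empty bin at about (338,210), red end up. The white cork bin is at about (207,246), red end up, and the cap bin at about (493,236). The orange and turquoise bins are look-alikes. Next I fit silhouettes of the known shape in both cameras.

```bash
cat > fit.py <<'E'
import numpy as np,cv2
from scipy.optimize import minimize
from station import *
def box(x0,x1,w,z0,z1): return np.array([[x,y,z] for x in(x0,x1) for y in(-w/2,w/2) for z in(z0,z1)])
PARTS=[box(-.075,.075,.066,.04,.08),box(.075,.085,.066,.068,.08),box(-.066,.066,.048,0,.04)]
def proj(k,P):
    E=k["extrinsics"];c=P@E[:3,:3].T+E[:3,3]
    return np.c_[k["fx"]*c[:,0]/c[:,2]+k["cx"],k["fy"]*c[:,1]/c[:,2]+k["cy"]]
def world(p,P,z=0):
    c,s=np.cos(p[2]),np.sin(p[2]);return P@np.array([[c,-s,0],[s,c,0],[0,0,1]]).T+[p[0],p[1],z]
def mask(img,px):
    i=img.astype(int);r,g,b=i[...,0],i[...,1],i[...,2]
    m=((i.min(2)>105)&(r-b<45))|((r>120)&(g<60)&(b<60)&(r-g>90))
    cs,_=cv2.findContours(m.astype(np.uint8),cv2.RETR_EXTERNAL,cv2.CHAIN_APPROX_NONE)
    cs=[c for c in cs if cv2.contourArea(c)>300]
    c=max(cs,key=lambda c:cv2.pointPolygonTest(c,px,True))
    o=np.zeros(img.shape[:2],np.float32);cv2.drawContours(o,[c],-1,1,-1);return o
def sil(k,p,z=0):
    o=np.zeros((480*4,640*4),np.uint8)
    for P in PARTS:
        h=cv2.convexHull(((proj(k,world(p,P,z))+.5)*4).astype(np.float32));cv2.fillConvexPoly(o,np.round(h*16).astype(np.int32),1,shift=4)
    return cv2.resize(o.astype(np.float32),(640,480),interpolation=cv2.INTER_AREA)
def fit(obs,p0):
    f=lambda p:sum(np.abs(sil(k,p)-m).sum()/m.sum() for k,m in obs)
    s=np.array(p0)+np.array([[0,0,0],[.02,0,0],[0,.02,0],[0,0,.15]])
    r=minimize(f,p0,method="Nelder-Mead",options=dict(initial_simplex=s,xatol=1e-4,fatol=1e-5));return r.x,r.fun
E
python3 - <<'E'
from fit import *
im={c:grab_frame(c) for c in("top","scene")};K={c:calibration(c) for c in im}
def ray(k,u,z):
    E=k["extrinsics"];R=E[:3,:3];C=-R.T@E[:3,3];d=R.T@[(u[0]-k["cx"])/k["fx"],(u[1]-k["cy"])/k["fy"],1];return (C+d*(z-C[2])/d[2])[:2]
for n,(t,s,a,b) in {"empty":((338,212),(301,270),(345,242),(329,180)),"cork":((207,246),(447,275),(207,280),(203,214)),"cap":((491,236),(165,240),(487,270),(502,204))}.items():
    A,B=ray(K["top"],a,.08),ray(K["top"],b,.08);y=np.arctan2(*(B-A)[::-1]);p0=[*(A+B)/2,y]
    o={"top":(K["top"],mask(im["top"],t)),"scene":(K["scene"],mask(im["scene"],s))}
    for v in(["top"],["scene"],["top","scene"]):
        p,f=fit([o[c] for c in v],p0);print(n,v,p.round(4),round(f,3))
        if n=="empty":
            pp=world(p,np.array([[.08,0,.08],[0,0,.04]]));print({c:proj(K[c],pp).round(1).tolist() for c in K})
    for c in im:
        cs,_=cv2.findContours((sil(K[c],p)>.5).astype(np.uint8),0,1);cv2.drawContours(im[c],cs,-1,(0,255,0),1)
v=np.vstack([cv2.resize(im["top"][160:300,170:530],None,fx=2,fy=2),cv2.resize(im["scene"][190:330,110:470],None,fx=2,fy=2)])
cv2.imwrite("pics/fit.png",v[...,::-1])
E
```

```text
empty ['top'] [0.5597 0.0248 0.2957] 0.135
{'top': [[328.2, 176.7], [338.9, 215.3]], 'scene': [[303.7, 286.6], [302.0, 277.5]]}
empty ['scene'] [0.51   0.0087 0.271 ] 0.512
{'top': [[336.8, 198.7], [346.5, 237.3]], 'scene': [[300.9, 269.8], [300.4, 262.6]]}
empty ['top', 'scene'] [0.5536 0.0221 0.3126] 0.78
{'top': [[328.9, 179.5], [340.1, 217.9]], 'scene': [[303.8, 284.4], [301.4, 275.5]]}
cork ['top'] [0.4858 0.3129 0.0884] 0.16
cork ['scene'] [0.4789 0.3109 0.0948] 0.594
cork ['top', 'scene'] [0.4797 0.3116 0.0901] 0.775
cap ['top'] [ 0.5026 -0.3012 -0.2577] 0.113
cap ['scene'] [ 0.4973 -0.3054 -0.2249] 0.213
cap ['top', 'scene'] [ 0.5013 -0.3019 -0.2559] 0.37
```

View pics/fit.png

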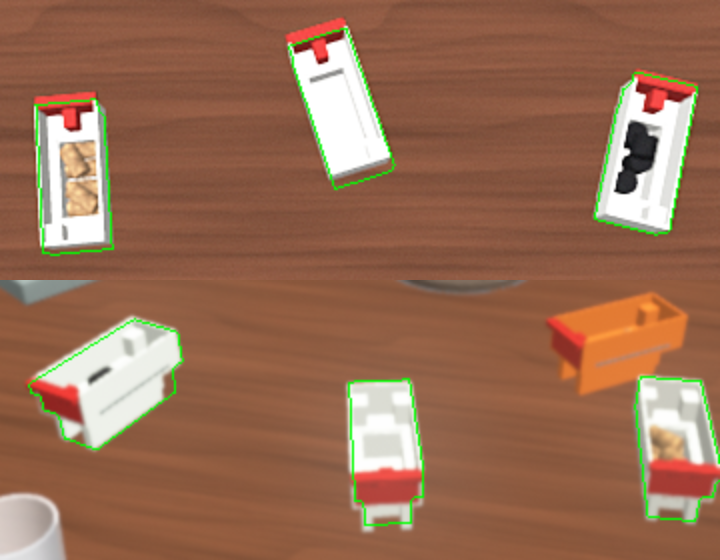

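The white parts fit well, but the red lip breaks out of the masks in both views. I'll fix the mask by loosening the red threshold and closing gaps.

```bash
python3 - <<'E'
s=open('fit.py').read()
s=s.replace("((r>120)&(g<60)&(b<60)&(r-g>90))","((r>95)&(g<75)&(b<75)&(r-g>65)&(g-b<12))")
s=s.replace("cs,_=cv2.findContours(m.astype(np.uint8),","m=cv2.morphologyEx(m.astype(np.uint8),cv2.MORPH_CLOSE,np.ones((5,5)))\n    cs,_=cv2.findContours(m,")
open('fit.py','w').write(s)
E
python3 - <<'E'
from fit import *
im={c:grab_frame(c) for c in("top","scene")};K={c:calibration(c) for c in im}
for n,(t,s,p0) in {"empty":((338,212),(301,270),[.555,.022,.3]),"cork":((207,246),(447,275),[.486,.313,.09]),"cap":((491,236),(165,240),[.502,-.302,-.25])}.items():
    o={"top":(K["top"],mask(im["top"],t)),"scene":(K["scene"],mask(im["scene"],s))}
    for v in(["top"],["scene"],["top","scene"]):
        p,f=fit([o[c] for c in v],p0);print(n,v,p.round(4),round(f,3))
    for c in im:
        cs,_=cv2.findContours((sil(K[c],p)>.5).astype(np.uint8),0,1);cv2.drawContours(im[c],cs,-1,(0,255,0),1)
v=np.vstack([cv2.resize(im["top"][160:300,170:530],None,fx=2,fy=2),cv2.resize(im["scene"][190:330,130:490],None,fx=2,fy=2)])
cv2.imwrite("pics/fit2.png",v[...,::-1])
E
```

```text
empty ['top'] [0.5636 0.026  0.3017] 0.031
empty ['scene'] [0.5586 0.0225 0.3055] 0.086
empty ['top', 'scene'] [0.5631 0.0252 0.2928] 0.149
cork ['top'] [0.4865 0.3129 0.0891] 0.03
cork ['scene'] [0.4799 0.3111 0.0929] 0.064
cork ['top', 'scene'] [0.4858 0.312  0.0802] 0.137
cap ['top'] [ 0.5033 -0.3014 -0.2597] 0.028
cap ['scene'] [ 0.498  -0.306  -0.2461] 0.068
cap ['top', 'scene'] [ 0.5031 -0.3021 -0.2539] 0.136
```

View pics/fit2.png

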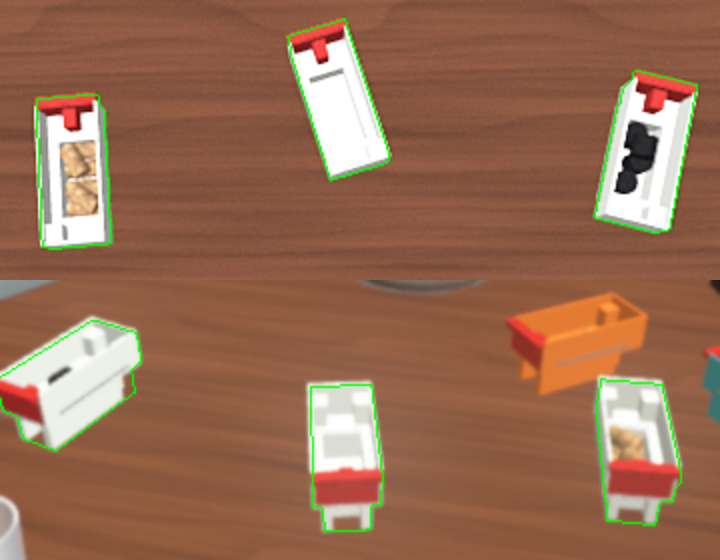

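Both cameras agree within their calibration error, and the gaps between bins match to about 2 mm:
- Empty bin: about (0.561, 0.0245), yaw 0.30.
- Cork bin: about (0.484, 0.312), yaw 0.09.

I'll grip at tool yaw 0.30−π, so the +168° turn keeps the last joint mid-range.

```bash
python3 -m handwheel '[{"delta_pos":[0.5,-0.84,0],"dr":[0,0,-5.9]},{"delta_pos":[0.5,-0.84,0],"dr":[0,0,-5.9]},{"delta_pos":[0.5,-0.84,0],"dr":[0,0,-5.9]},{"delta_pos":[0.5,-0.84,0],"dr":[0,0,-5.9]},{"delta_pos":[0.5,-0.84,0],"dr":[0,0,-5.9]},{"delta_pos":[0.5,-0.84,0],"dr":[0,0,-5.9]},{"delta_pos":[0.5,-0.84,0],"dr":[0,0,-5.9]},{"delta_pos":[0.5,-0.84,0],"dr":[0,0,-5.9]},{"delta_pos":[0.5,-0.84,0],"dr":[0,0,-5.9]},{"delta_pos":[0.5,-0.84,0],"dr":[0,0,-5.9]}]' -1 25; python3 -c "
from station import *;s=get_state();print(s['q'].round(3),s['eef_pos'],s['ee_rot'])"
```

```text
t: 1.7
eef_pos: [0.3265, 0.3986, 0.2458]
ee_rot: [-3.141, 0.0, -1.298]
force: [0.9, -0.1, 0.2]
width: 0.0879
gripper_force: 0.0
[ 1.266  0.094 -0.335  0.    -1.141 -0.993] [0.32649137 0.39856115 0.24580365] [-3.14127523e+00  4.55927915e-04 -1.29765110e+00]
```

```bash
R='"dr"'; python3 -m handwheel '[{"delta_pos":[0.52,-0.83,0],"dr":[0,0,-5.9]},{"delta_pos":[0.52,-0.83,0],"dr":[0,0,-5.9]},{"delta_pos":[0.52,-0.83,0],"dr":[0,0,-5.9]},{"delta_pos":[0.52,-0.83,0],"dr":[0,0,-5.9]},{"delta_pos":[0.52,-0.83,0],"dr":[0,0,-5.9]},{"delta_pos":[0.52,-0.83,0],"dr":[0,0,-5.9]},{"delta_pos":[0.52,-0.83,0],"dr":[0,0,-5.9]},{"delta_pos":[0.52,-0.83,0],"dr":[0,0,-5.9]},{"delta_pos":[0.52,-0.83,-0.1],"dr":[0,0,-5.9]},{"delta_pos":[0.52,-0.83,-0.3],"dr":[0,0,-5.9]}]'; python3 -m handwheel '[{"delta_pos":[0.52,-0.84,-0.5],"dr":[0,0,-5.9]},{"delta_pos":[0.52,-0.84,-0.6],"dr":[0,0,-5.9]},{"delta_pos":[0.53,-0.84,-0.6],"dr":[0,0,-5.9]},{"delta_pos":[0.53,-0.84,-0.6],"dr":[0,0,-5.9]},{"delta_pos":[0.53,-0.84,-0.6],"dr":[0,0,-6.1]},{"delta_pos":[0,0,0],"dr":[0,0,0]},{"delta_pos":[0,0,0],"dr":[0,0,0]}]'
```

```text
t: 2.7
eef_pos: [0.483, 0.1498, 0.2345]
ee_rot: [-3.141, 0.002, -2.327]
force: [1.5, 1.3, 0.1]
width: 0.0876
gripper_force: 0.0
t: 3.4
eef_pos: [0.5609, 0.0239, 0.1461]
ee_rot: [-3.141, -0.001, -2.842]
force: [-0.2, 0.8, 0.8]
width: 0.0876
gripper_force: 0.0
```

```bash
python3 -m handwheel '[{"delta_pos":[0,0.02,-0.5],"dr":[0,0,0]},{"delta_pos":[0,0,-0.5],"dr":[0,0,0]},{"delta_pos":[0,0,-0.5],"dr":[0,0,0]},{"delta_pos":[0,0,-0.5],"dr":[0,0,0]},{"delta_pos":[0,0,-0.4],"dr":[0,0,0]},{"delta_pos":[0,0,-0.3],"dr":[0,0,0]},{"delta_pos":[0,0,-0.1],"dr":[0,0,0]},{"delta_pos":[0,0,0],"dr":[0,0,0]}]'; python3 -m handwheel '[{"delta_pos":[0,0,0],"dr":[0,0,0]},{"delta_pos":[0,0,0],"dr":[0,0,0]},{"delta_pos":[0,0,0],"dr":[0,0,0]},{"delta_pos":[0,0,0],"dr":[0,0,0]},{"delta_pos":[0,0,0],"dr":[0,0,0]},{"delta_pos":[0,0,0],"dr":[0,0,0]},{"delta_pos":[0,0,0],"dr":[0,0,0]},{"delta_pos":[0,0,0],"dr":[0,0,0]}]' 1 25
```

```text
t: 4.2
eef_pos: [0.5609, 0.0254, 0.0625]
ee_rot: [-3.141, -0.0, -2.841]
force: [-0.7, 0.1, 0.8]
width: 0.0877
gripper_force: 0.0
t: 5.0
eef_pos: [0.5612, 0.0252, 0.063]
ee_rot: [-3.141, 0.001, -2.842]
force: [-1.3, -1.2, 5.4]
width: 0.0659
gripper_force: 25.0
```

```bash
python3 -m handwheel '[{"delta_pos":[0,0,0.2],"dr":[0,0,0]},{"delta_pos":[0,0,0.4],"dr":[0,0,0]},{"delta_pos":[0,0,0.6],"dr":[0,0,0]},{"delta_pos":[0,0,0.7],"dr":[0,0,0]},{"delta_pos":[0,0,0.7],"dr":[0,0,0]},{"delta_pos":[0,0,0.7],"dr":[0,0,0]},{"delta_pos":[0,0,0.5],"dr":[0,0,0]},{"delta_pos":[0,0,0.2],"dr":[0,0,3]},{"delta_pos":[0,0.1,0],"dr":[0,0,5]},{"delta_pos":[-0.1,0.3,0],"dr":[0,0,6.5]}]'; python3 -m handwheel '[{"delta_pos":[-0.1,0.4,0],"dr":[0,0,7]},{"delta_pos":[-0.1,0.4,0],"dr":[0,0,7]},{"delta_pos":[-0.1,0.4,0],"dr":[0,0,7]},{"delta_pos":[-0.1,0.4,0],"dr":[0,0,7]},{"delta_pos":[-0.1,0.4,0],"dr":[0,0,7]},{"delta_pos":[-0.1,0.4,0],"dr":[0,0,7]},{"delta_pos":[-0.1,0.4,0],"dr":[0,0,7]},{"delta_pos":[-0.1,0.4,0],"dr":[0,0,7]},{"delta_pos":[-0.1,0.4,0],"dr":[0,0,7]},{"delta_pos":[-0.1,0.4,0],"dr":[0,0,7]}]'
```

```text
t: 6.0
eef_pos: [0.5579, 0.037, 0.1835]
ee_rot: [3.142, 0.001, -2.586]
force: [-0.2, 0.5, -2.7]
width: 0.0656
gripper_force: 25.0
t: 7.0
eef_pos: [0.5275, 0.1576, 0.1832]
ee_rot: [3.142, 0.0, -1.362]
force: [0.2, 0.1, -1.4]
width: 0.0658
gripper_force: 25.0
```

```bash
python3 -m handwheel '[{"delta_pos":[-0.12,0.45,0],"dr":[0,0,7]},{"delta_pos":[-0.12,0.45,0],"dr":[0,0,7]},{"delta_pos":[-0.12,0.45,0],"dr":[0,0,7]},{"delta_pos":[-0.12,0.45,0],"dr":[0,0,7]},{"delta_pos":[-0.12,0.45,0],"dr":[0,0,7]},{"delta_pos":[-0.12,0.45,0],"dr":[0,0,7]},{"delta_pos":[-0.12,0.45,0],"dr":[0,0,7]},{"delta_pos":[-0.12,0.45,0],"dr":[0,0,7]},{"delta_pos":[-0.12,0.45,0],"dr":[0,0,7]},{"delta_pos":[-0.12,0.45,0],"dr":[0,0,7]}]'; python3 -m handwheel '[{"delta_pos":[-0.12,0.3,0],"dr":[0,0,6]},{"delta_pos":[-0.1,0.2,0],"dr":[0,0,4.5]},{"delta_pos":[-0.03,0.14,0],"dr":[0,0,3]},{"delta_pos":[0,0,0],"dr":[0,0,0]},{"delta_pos":[0,0,0],"dr":[0,0,0]},{"delta_pos":[0,0,0],"dr":[0,0,0]}]'
python3 - <<'E'
from fit import *
v=[]
for c,a,b in(("top",(190,280),(150,330)),("scene",(170,330),(390,570))):
    im=grab_frame(c);k=calibration(c);s=get_state()
    for p,z,col in(([.484,.312,.09],0,(0,255,0)),([*s["eef_pos"][:2],s["ee_rot"][2]+np.pi],s["eef_pos"][2]-.0625,(0,0,255))):
        cs,_=cv2.findContours((sil(k,p,z)>.5).astype(np.uint8),0,1);cv2.drawContours(im,cs,-1,col,1)
    x,y=(150,130) if c=="top" else (370,150)
    v.append(cv2.resize(im[y:y+190,x:x+190],(400,400)))
cv2.imwrite("pics/above.png",np.hstack(v)[...,::-1])
E
```

```text
t: 8.0
eef_pos: [0.4915, 0.2926, 0.1831]
ee_rot: [-3.141, 0.0, -0.14]
force: [0.1, -1.1, -1.4]
width: 0.0659
gripper_force: 25.0
t: 8.6
eef_pos: [0.4844, 0.3112, 0.1828]
ee_rot: [-3.142, 0.0, 0.089]
force: [-0.3, 0.1, -1.8]
width: 0.0661
gripper_force: 25.0
```

View pics/above.png

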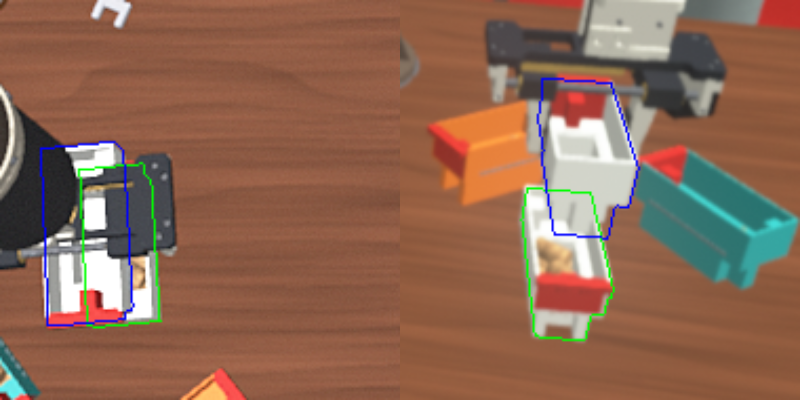

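The held bin matches its predicted outline (blue) and the cork bin is unmoved (green): red end over white end. Now I lower it.

```bash
python3 -m handwheel '[{"delta_pos":[0,0,-0.2],"dr":[0,0,0]},{"delta_pos":[0,0,-0.3],"dr":[0,0,0]},{"delta_pos":[0,0,-0.3],"dr":[0,0,0]},{"delta_pos":[0,0.02,-0.2],"dr":[0,0,0]},{"delta_pos":[0,0,-0.2],"dr":[0,0,0]},{"delta_pos":[0,0,-0.1],"dr":[0,0,0]},{"delta_pos":[0,0,0],"dr":[0,0,0]},{"delta_pos":[0,0,0],"dr":[0,0,0]}]';python3 -m handwheel '[{"delta_pos":[0,0,-0.1],"dr":[0,0,0]},{"delta_pos":[0,0,-0.1],"dr":[0,0,0]},{"delta_pos":[0,0,0],"dr":[0,0,0]},{"delta_pos":[0,0,0],"dr":[0,0,0]}]'
```

```text
t: 9.5
eef_pos: [0.4846, 0.3121, 0.1437]
ee_rot: [-3.142, -0.0, 0.091]
force: [-0.3, 0.2, -1.3]
width: 0.0657
gripper_force: 25.0
t: 9.9
eef_pos: [0.4844, 0.312, 0.1375]
ee_rot: [3.141, 0.0, 0.091]
force: [-1.5, 0.2, -1.9]
width: 0.0658
gripper_force: 25.0
```

```bash
python3 -m handwheel '[{"delta_pos":[0,0,-0.07],"dr":[0,0,0]},{"delta_pos":[0,0,-0.07],"dr":[0,0,0]},{"delta_pos":[0,0,-0.04],"dr":[0,0,0]},{"delta_pos":[0,0,0],"dr":[0,0,0]},{"delta_pos":[0,0,0],"dr":[0,0,0]}]'; python3 -m handwheel '[{"delta_pos":[0,0,-0.04],"dr":[0,0,0]},{"delta_pos":[0,0,0],"dr":[0,0,0]},{"delta_pos":[0,0,0],"dr":[0,0,0]}]'
```

```text
t: 10.4
eef_pos: [0.4844, 0.312, 0.1321]
ee_rot: [3.141, 0.0, 0.091]
force: [0.5, -0.3, -1.7]
width: 0.066
gripper_force: 25.0
t: 10.7
eef_pos: [0.4845, 0.3121, 0.1311]
ee_rot: [-3.141, -0.0, 0.091]
force: [-0.5, 0.3, -2.1]
width: 0.0655
gripper_force: 25.0
```

```bash
python3 -m handwheel '[{"delta_pos":[0,0,-0.03],"dr":[0,0,0]},{"delta_pos":[0,0,0],"dr":[0,0,0]},{"delta_pos":[0,0,0],"dr":[0,0,0]}]'; python3 -m handwheel '[{"delta_pos":[0,0,-0.03],"dr":[0,0,0]},{"delta_pos":[0,0,0],"dr":[0,0,0]},{"delta_pos":[0,0,0],"dr":[0,0,0]}]'
```

```text
t: 11.0
eef_pos: [0.4846, 0.3121, 0.131]
ee_rot: [-3.141, -0.001, 0.091]
force: [-2.6, -1.0, 6.3]
width: 0.0662
gripper_force: 25.0
t: 11.3
eef_pos: [0.4846, 0.3122, 0.131]
ee_rot: [-3.141, -0.001, 0.091]
force: [-5.1, -2.2, 12.7]
width: 0.0663
gripper_force: 25.0
```

It makes contact at the expected pillar height. I'll ease off, open, and rise straight up.

```bash
python3 -m handwheel '[{"delta_pos":[0,0,0.04],"dr":[0,0,0]},{"delta_pos":[0,0,0],"dr":[0,0,0]}]'; python3 -m handwheel '[{"delta_pos":[0,0,0],"dr":[0,0,0]},{"delta_pos":[0,0,0],"dr":[0,0,0]},{"delta_pos":[0,0,0],"dr":[0,0,0]},{"delta_pos":[0,0,0],"dr":[0,0,0]},{"delta_pos":[0,0,0],"dr":[0,0,0]},{"delta_pos":[0,0,0],"dr":[0,0,0]}]' -1; python3 -m handwheel '[{"delta_pos":[0,0,0.2],"dr":[0,0,0]},{"delta_pos":[0,0,0.5],"dr":[0,0,0]},{"delta_pos":[0,0,0.8],"dr":[0,0,0]},{"delta_pos":[0,0,0.9],"dr":[0,0,0]},{"delta_pos":[0,0,0.9],"dr":[0,0,0]},{"delta_pos":[0,-0.5,0.9],"dr":[0,0,0]},{"delta_pos":[0,-1,0.2],"dr":[0,0,0]},{"delta_pos":[0,-1,0],"dr":[0,0,0]},{"delta_pos":[0,-1,0],"dr":[0,0,0]},{"delta_pos":[0,-1,0],"dr":[0,0,0]}]'; python3 -m handwheel '[{"delta_pos":[0,-1,0],"dr":[0,0,0]},{"delta_pos":[0,-1,0],"dr":[0,0,0]},{"delta_pos":[0,-1,0],"dr":[0,0,0]},{"delta_pos":[0,0,0],"dr":[0,0,0]},{"delta_pos":[0,0,0],"dr":[0,0,0]}]'
python3 - <<'E'
from fit import *
v=[]
for c,x,y in(("top",130,130),("scene",370,170)):
    im=grab_frame(c);k=calibration(c)
    for p,z,col in(([.4845,.312,.09],0,(0,255,0)),([.4845,.312,.091+np.pi],.068,(0,0,255))):
        cs,_=cv2.findContours((sil(k,p,z)>.5).astype(np.uint8),0,1);cv2.drawContours(im,cs,-1,col,1)
    v.append(cv2.resize(im[y:y+160,x:x+160],(400,400)))
cv2.imwrite("pics/end.png",np.hstack(v)[...,::-1])
E
```

```text
t: 11.5
eef_pos: [0.4845, 0.3121, 0.131]
ee_rot: [-3.141, -0.001, 0.091]
force: [-1.8, -1.4, 5.4]
width: 0.066
gripper_force: 25.0
t: 12.1
eef_pos: [0.4844, 0.312, 0.1302]
ee_rot: [3.141, 0.0, 0.091]
force: [0.6, 0.1, -0.5]
width: 0.0877
gripper_force: 0.0
t: 13.1
eef_pos: [0.4842, 0.1759, 0.2631]
ee_rot: [-3.141, -0.001, 0.091]
force: [1.4, -0.5, -0.5]
width: 0.0875
gripper_force: 0.0
t: 13.6
eef_pos: [0.4845, 0.0865, 0.263]
ee_rot: [-3.141, -0.001, 0.089]
force: [0.6, 0.0, -0.2]
width: 0.0874
gripper_force: 0.0
```

View pics/end.png

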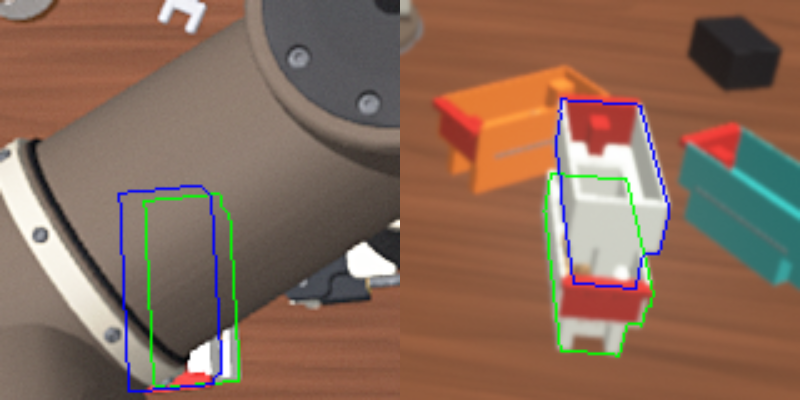

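The scene view shows the bin level on the pillars, matching both predicted outlines, and released. Handing in.

```bash
python3 -c "from station import *;print(job_done())"
```

```text
the job is handed in; nothing more can be done
None
```

The empty bin sits level and released on the cork bin's pillars, red end over white end. I lowered it into place and handed the job in about 14 s into the run; no verdict was returned.

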